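# Shut the dish dryer and start the loose kitchen timer against its base

### The arm

A 7-joint arm with a two-finger parallel gripper is mounted at the origin on the work surface. World frame = base frame: x ahead of the robot, y to its left, z up, the work surface at z = 0. Lengths are in m, angles in rad, forces in N, time in s.
With the tool pointing down it reaches from about 0.425 to 0.925 m from the base axis. Payload 6.8 kg.
Tool frame: the origin (TCP) lies on the front face of the gripper's body, between the roots of the fingers; the fingertips stand 73 mm ahead of it and the grasp point (between the pads) lies 54 mm ahead of it (env.nose_length is the distance from the TCP to the fingertips, in m); z points along the fingers, y is the line along which they close (so a half turn about z gives the same grasp; the last joint's range is limited). The gripper opens to 85 mm and grips with 20 to 120 N. Pads are 22 mm wide; open, the fingers measure 114 mm over their backs; the gripper's body (76 mm by 85 mm) begins 54 mm behind the grasp point. The pads swing forward as they close: fully open they stand 13 mm farther back than shut.
Start: joints at [1.156, 0.477, 0.022, 1.555, -0.011, 1.109, -0.083], TCP at [0.204, -0.643, 0.304] pointing down, gripper open.
Joint ranges: [-2.96, 2.96], [-0.34, 2.1], [-1.41, 1.46], [0.24, 2.44], [-1.37, 4.51], [0.17, 1.92], [-2.96, 2.96]. Speed limits (rad/s): [2.39, 2.39, 3.14, 3.14, 3.14, 3.14, 3.14].

### API

Orientations are given as a unit quaternion [w, x, y, z].
In Python, from cell import env, kin, camera, calibration, job gives the robot as it stands. The module is installed in compiled form; this text tells all that it offers. Calls block until the motion is done:
- env.reach(position, orientation): joint-space move of the TCP to a pose.
- env.movel(position, velocity=0.15, rot=None, stop_force=None): straight line of the TCP; rot=None keeps the orientation; velocity is the mean speed in m/s. With stop_force (N) it stops when the force on the tool has changed by that much, and returns True; else False.
- env.goto_joints(angles): joint-space move.
- env.grip(opening, f_grip=None): finger opening in m; f_grip is the grip in N (None keeps the last); returns when the fingers have stopped.
- env.dwell(seconds).
- kin.inverse_kinematics(position, orientation): joint angles nearest the present ones, or None.
- env.get_state(): the state.
- camera(name): name is "scene" or "top" or "wrist"; returns (picture, depth): 400x640x3 uint8, blue, green, red; 400x640 float32, m along the optical axis (not along the pixel's ray), 0 where there is no reading.
- calibration(name): a dict with "fx", "fy", "cx", "cy" (pixels), "rvec" (rotation vector, rad) and "tvec" (3), from world to camera coordinates, as OpenCV has them. Camera axes: x right, y down, z forward; pixel columns grow to the right and rows downward; lengths in m; the calibration is good to about 2 mm. The wrist camera is an equidistant fisheye: a pixel r from the principal point sees the ray r / f radians off the axis. A picture is of the moment at which its call begins: read the wrist's pose just before it. calibration takes no time and is no camera call; for the wrist camera it gives the pose at the moment of the call.
A pose or a line that the arm cannot do raises env.PlanningError and nothing moves.
- job.job_done(): hands the job in; it is judged then, once.
The state is a dict: "time": time; "qpos": joint angles; "joint_velocities": joint speeds; "joint_torque": joint torques, N m; "tcp_pos": TCP position; "orientation": TCP orientation; "force": force on the tool from outside, world axes, zero at the start; "torque": the same for the moment, N m; "opening": finger opening in m; "gripper_force": force on a finger pad.
Only numpy, scipy, OpenCV 4.12 (cv2) and the standard library are available. Lean on these libraries where they do the work, as an engineer would, in place of code of your own. Each camera call takes 0.05 s, during which the arm holds its last target. There are 200 camera calls.

### The job

Start the drying time for the toddler's dishes: slide the dryer's clear front panel fully shut, and only then start the loose kitchen timer that lies on the counter in front of it. The timer skates away when its start bar is pushed, so slide it along the counter until its whole back edge sits flush against the front of the dryer's base, press the start bar fully in and let it go. Leave the timer lying flush there, and do not disturb the bowl, beaker, bottle and jar around it.

Things in the scene. Friction and masses are not known exactly. Their poses are not given: they have to be found in the camera images.
- dryer: Warm-air dish dryer, fixed. White base: solid block 220 mm deep (x), 340 wide (y), 45 high; clear acrylic cover on it to 172 mm high. Origin: centre of the base's underside. Front is its own -x: the base's flat front face, the stop for the timer, is at x = -110 mm, y -170 to +170 mm, counter to 45 mm high; the acrylic front and its tracks stand back at x = -92 mm
- panel (a joint): Sliding travel of the clear acrylic front panel (166 mm wide, 5 mm thick) along the dryer's y axis: 0 = fully shut (end stop), positive = open, moved towards the dryer's +y; up to 0.13 m. It slides with about 1.5 N of friction and stays where it is left
- panel_handle (a point): Middle of the panel's upright steel bar handle (73 mm long, 11 mm thick, middle 131 mm above the counter), standing 35 mm in front (dryer's -x) of the panel's face on two short stems; moves with the panel. Push it towards the dryer's -y to shut the panel
- timer: Loose digital kitchen timer lying flat, display up: white slab 95 mm (x) by 112 mm (y) by 30 mm high, smooth flat top, about 0.15 to 0.3 kg. Origin: centre of its underside. Start bar along its front edge (own -x); flat back edge at x = +47.5 mm. It starts with the start bar turned roughly away from the dryer
- timer_back (a point): Middle of the timer's flat back edge, 15 mm above its underside
- bar_face (a point): Middle of the outer face of the start bar: a grey bar 62 mm wide (timer's y) and 17 mm high, its middle 15.5 mm above the counter; its face stands 10 mm proud of the timer's front edge when released, and it is pushed along the timer's +x
- start_bar (a joint): How far the start bar is pressed: 0 = released, 0.006 m = fully in. It is sprung: about 0.8 N to begin, 5.3 N fully in; it springs back when let go. The timer slides on the counter at less than that force unless it is braced
- dip_bowl: Loose white ceramic bowl, 90 mm across the rim, 42 mm high, not to be disturbed. It stands near the base's front, near one end. Origin: centre of its underside
- beaker: Loose blue plastic stacking cup, 66 mm across the rim, 64 mm high, not to be disturbed. It stands near the base's front, near the other end. Origin: centre of its underside
- milk_bottle: Loose upright baby bottle, 58 mm across, 154 mm high, not to be disturbed. It stands beside the way from the timer to the dryer, on one side. Origin: centre of its underside
- food_jar: Loose upright glass jar, 58 mm across, 62 mm high, not to be disturbed. It stands on the counter on the other side. Origin: centre of its underside
Mind the look-alikes: they are no part of the job. Leave any red or yellow look-alike of the timer alone.

How it is judged:
On the way, in this order (a step that is already met when the one before it is completed fails the run):
1. the front panel is fully shut (value of joint panel below 0.004 m), for 0.1 s.
2. the start bar is pressed in while the timer's back is flush against the dryer's base and the panel is shut (value of joint start_bar above 0.0045 m and value of joint panel below 0.005 m and x of timer_back in the frame of dryer above -0.114 m and angle between the x axis of timer and the x axis of dryer, either way round below 0.05 rad and y of timer_back in the frame of dryer between -0.15 and 0.15 m), for 0.1 s.
At the end, for the whole second after the job is handed in: Panel shut within 5 mm; timer flat and still, its back edge within 4 mm of the base's front face, square to it within 0.05 rad, its middle 20 mm or more inside the base's ends; start bar sprung back; bowl, beaker, bottle and jar within 15 mm of where they began (value of joint panel below 0.005 m and value of joint start_bar below 0.001 m and x of timer_back in the frame of dryer above -0.114 m and angle between the x axis of timer and the x axis of dryer, either way round below 0.05 rad and y of timer_back in the frame of dryer between -0.15 and 0.15 m and angle between timer's own z axis and vertical below 0.05 rad and height (world z) of timer below 0.005 m and linear speed of timer below 0.01 m/s and distance of each of dip_bowl, beaker, milk_bottle, food_jar from where it was at the start of the episode below 0.015 m); the robot touches nothing.
It fails at once if the start bar is pressed in while the panel is open (value of joint start_bar above 0.0045 m and value of joint panel above 0.006 m).
It fails at once if the bowl, beaker, bottle or jar is shoved or knocked over (distance of any of dip_bowl, beaker, milk_bottle, food_jar from where it was at the start of the episode above 0.015 m).
It fails at once if the timer is lifted off the counter instead of slid (height (world z) of timer above 0.015 m).
It also fails if it takes over 67 s, if anything falls off the work surface, if the arm or the gripper's body presses on something with over 40 N, if the wrist force passes 120 N, or if a joint passes its speed limit or range.

## Working session

There is one attempt and no reset: what is moved stays moved. The work goes in short steps, each a Python script; the robot and the scene stay as the last script left them, time stands still between calls to the robot, and variables do not carry over. Pictures are saved under pics/ and viewed, at most 10 in all, crops included, and the job is handed in when it is done.

```bash
mkdir -p pics; cat > h.py <<'E'
import numpy as np, cv2
from cell import env, kin, camera, calibration, job
def cal(n):
    c=calibration(n); R=cv2.Rodrigues(np.array(c["rvec"],float))[0]; return c,R,np.array(c["tvec"],float).ravel()
def plane(n,u,v,z):
    c,R,t=cal(n); d=R.T@np.array([(u-c["cx"])/c["fx"],(v-c["cy"])/c["fy"],1.]); o=-R.T@t
    return o+d*(z-o[2])/d[2]
def cloud(n,D):
    c,R,t=cal(n); v,u=np.mgrid[:D.shape[0],:D.shape[1]]
    P=np.stack([(u-c["cx"])/c["fx"]*D,(v-c["cy"])/c["fy"]*D,D],-1)
    return (P-t)@R
E
python3 - <<'E'
from h import *
for n in("scene","top"):
    p,d=camera(n); cv2.imwrite(f"pics/{n}0.png",p); np.savez(f"{n}0.npz",p=p,d=d); c,R,t=cal(n); print(n,-R.T@t,c["fx"])
s=env.get_state(); print(s["tcp_pos"],s["orientation"],s["time"],s["opening"])
E
```

```text
scene [1.28210834 0.09262823 0.54365735] 370.5408953097433
top [0.53927397 0.0439112  1.28106258] 474.38954023217946
[ 0.20371563 -0.64310117  0.30303246] [-7.94086668e-04  9.88257517e-01  1.52795323e-01 -1.99149412e-04] 0.1 0.08493780814175945
```

View pics/scene0.png

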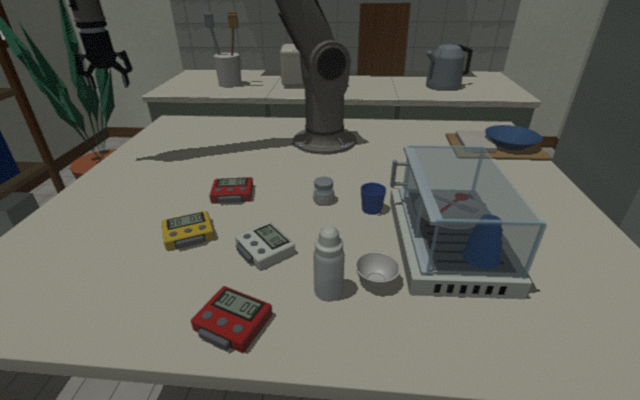

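View pics/top0.png

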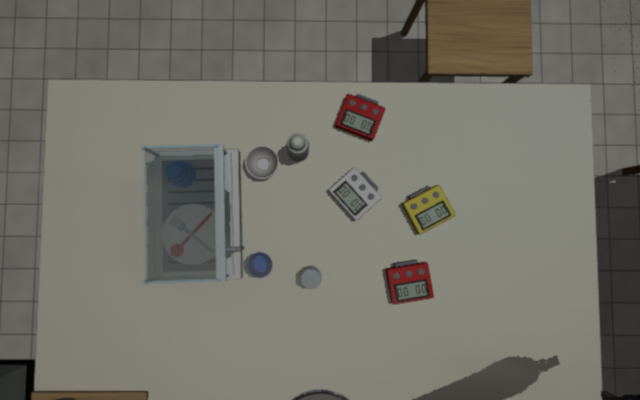

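Top view: image up is world +x and left is +y. The dryer is at the left (front face at u≈240, facing right), with the handle at about (235,248). Timer candidates are white (354,193), yellow (428,209), red (360,117) and red (409,282). Only the white one fits "white slab"; its grey bar is at about (370,175). Bowl (261,163), bottle (297,147), beaker (260,264), jar (309,277).

```bash
cat > m.py <<'E'
from h import *
def timer(p):
    # white timer top: low saturation bright, top view
    hsv=cv2.cvtColor(p,cv2.COLOR_BGR2HSV); return hsv
E
python3 - <<'E'
from h import *
z=np.load("top0.npz"); p,d=z["p"],z["d"]
c=cv2.resize(p[110:310,220:400],None,fx=3,fy=3,interpolation=cv2.INTER_CUBIC); cv2.imwrite("pics/crop0.png",c)
P=cloud("top",d)
m=((P[...,2]>.02)&(P[...,2]<.045)).astype(np.uint8)
n,l,s,ce=cv2.connectedComponentsWithStats(m)
for i in range(1,n):
    if s[i,4]>150:
        q=P[l==i]; r=cv2.minAreaRect(q[:,:2].astype(np.float32)*1000); print(s[i],ce[i].round(),r,np.median(q[:,2]),p[l==i].mean(0).round())
for nm,u,v,h in(("bowl",261,163,.042),("bottle",298,140,.154),("beaker",260,264,.064),("jar",310,277,.062),("handle tip",240,248,.167),("base edgetop",240,150,.045),("base edgebot",240,277,.045)):
    print(nm,plane("top",u,v,h).round(3),P[v,u].round(3))
E
```

```text
[ 336   94   50   46 1519] [360. 116.] ((849.0621337890625, -106.77117919921875), (111.94010925292969, 105.42169189453125), 69.13115692138672) 0.030237589986002816 [49. 52. 89.]
[246 146  33  33 424] [261. 161.] ((717.8670043945312, 156.03372192382812), (85.9194107055664, 84.60267639160156), 0.9769290089607239) 0.034602342236018824 [90. 93. 93.]
[227 149  15  98 438] [237. 196.] ((624.2371215820312, 222.40487670898438), (254.79469299316406, 30.25580596923828), 5.008816242218018) 0.042631501352356216 [109. 113. 112.]
[ 329  168   53   53 1575] [356. 193.] ((639.3810424804688, -94.50459289550781), (112.03617095947266, 104.84475708007812), 41.89968490600586) 0.030133173622380594 [104. 107. 104.]
[ 403  185   53   50 1587] [428. 209.] ((600.08740234375, -285.609375), (105.06608581542969, 113.25456237792969), 28.010482788085938) 0.030126989639653632 [ 64. 102. 104.]
[ 386  260   48   45 1641] [410. 282.] ((406.2181091308594, -233.82188415527344), (105.15934753417969, 112.25762939453125), 9.548296928405762) 0.030058271748997813 [53. 57. 91.]
bowl [0.715 0.158 0.042] [0.72  0.162 0.006]
bottle [0.755 0.06  0.154] [0.755 0.06  0.155]
beaker [0.453 0.156 0.064] [0.449 0.161 0.006]
jar [0.42  0.029 0.062] [0.421 0.029 0.064]
handle tip [0.497 0.193 0.167] [0.497 0.194 0.163]
base edgetop [0.748 0.214 0.045] [ 0.756  0.22  -0.   ]
base edgebot [0.418 0.209 0.045] [0.419 0.208 0.05 ]
```

View pics/crop0.png

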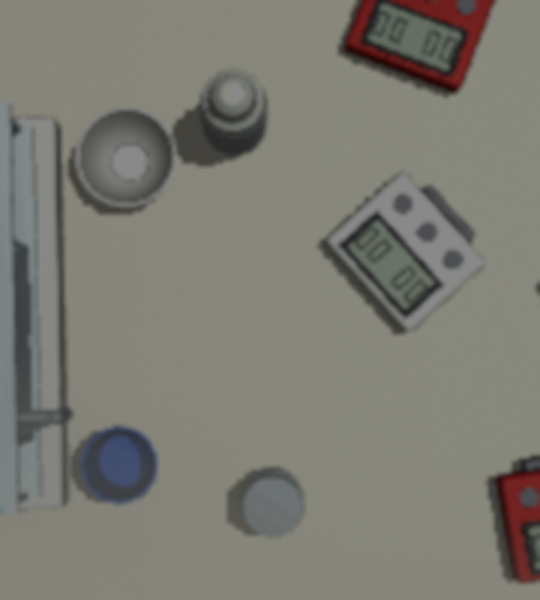

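The crop confirms the white timer: its grey bar is on the upper right, facing away from the dryer, at crop (450,215). Next I fit the base front line and shut the panel.

```bash
cat >> h.py <<'E'
from scipy.spatial.transform import Rotation as Ro
def quat(a):
    "tool down, tool y along world angle a"
    M=np.array([[-np.sin(a),np.cos(a),0],[np.cos(a),np.sin(a),0],[0,0,-1]]).T
    q=Ro.from_matrix(M).as_quat(); return np.r_[q[3],q[:3]]
def front(P):
    m=(P[...,2]>.036)&(P[...,2]<.05)&(P[...,1]>.19)&(P[...,1]<.24)
    xs,ys=[],[]
    for v in range(P.shape[0]):
        u=np.where(m[v])[0]
        if len(u)>2: xs.append(P[v,u[-1],0]); ys.append(P[v,u[-1],1])
    xs,ys=np.array(xs),np.array(ys)
    for _ in range(5):
        k=np.polyfit(xs,ys,1); r=abs(ys-np.polyval(k,xs)); g=r<max(.004,np.median(r)*2); xs,ys=xs[g],ys[g]
    return k,xs.min(),xs.max(),len(xs),r.std()
E
python3 - <<'E'
from h import *
z=np.load("top0.npz"); P=cloud("top",z["d"]); print(front(P))
th=.033
for a in(th,th+np.pi):
    q=kin.inverse_kinematics([.45,.193,.19],quat(a)); print(a,q)
    q=kin.inverse_kinematics([.675,-.134,.08],quat(a+.7)); print(a,q)
E
```

```text
(array([0.03535605, 0.19216057]), np.float64(0.4131035606951216), np.float64(0.6907611308615753), 104, np.float64(0.0003800857990349912))
0.033 [ 0.36775376  0.60170795 -1.15307625  2.04047926  0.68664991  0.95466709
 -1.11853604]
0.033 [ 0.51649162  0.83544544 -0.61740138  1.62557239  0.59323879  0.87563766
  0.39731345]
3.174592653589793 [ 0.3844101   0.62032301 -1.18205164  2.03971823  0.70964533  0.97124552
  2.00324681]
3.174592653589793 [ 0.0538271   0.74876662  0.07515591  1.66265828 -0.07646244  0.73303206
 -2.24279103]
```

```bash
python3 - <<'E'
from h import *
th=.035; R=quat(th)
env.grip(0.0)
h=np.array([.497,.193]); t=np.array([np.cos(th),np.sin(th)])
s=h-.045*t
env.reach([*s,.30],R); env.movel([*s,.195],.15)
f=env.movel([*(s+.19*t),.195],.06,stop_force=8)
st=env.get_state(); print(f,st["tcp_pos"],st["force"],st["time"])
env.movel([*(np.array(st["tcp_pos"][:2])-.02*t),.195],.1)
env.movel([*(np.array(st["tcp_pos"][:2])-.02*t),.30],.2)
for n in("scene","top"):
    p,d=camera(n); cv2.imwrite(f"pics/{n}1.png",p); np.savez(f"{n}1.npz",p=p,d=d)
print(env.get_state()["time"])
E
```

```text
True [0.57098627 0.19564693 0.19512123] [-5.26308607 -1.95056584  8.52890464] 6.6667
7.7833
```

View pics/scene1.png

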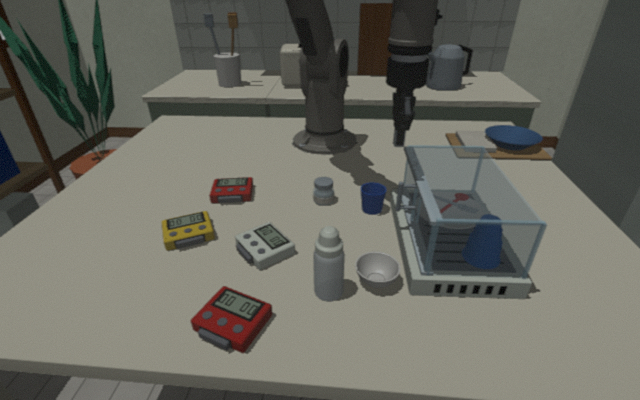

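The handle moved to about (403,200), but an 8 N trip with a large z part doesn't prove it reached the end stop. I'll push again with a higher limit.

```bash
python3 - <<'E'
from h import *
th=.035; t=np.array([np.cos(th),np.sin(th)])
st=env.get_state(); s=np.array(st["tcp_pos"][:2]); print(s,st["force"])
env.movel([*s,.195],.2); print(env.get_state()["force"])
f=env.movel([*(s+.13*t),.195],.04,stop_force=18)
st=env.get_state(); print(f,st["tcp_pos"],st["force"],st["time"])
e=np.array(st["tcp_pos"][:2])-.03*t
env.movel([*e,.195],.1);env.movel([*e,.30],.2)
p,d=camera("top"); cv2.imwrite("pics/top2.png",p)
cv2.imwrite("pics/crop2.png",cv2.resize(p[130:300,130:330],None,fx=3,fy=3,interpolation=cv2.INTER_CUBIC))
E
```

```text
[0.55051749 0.19421997] [ 0.23365783 -0.8510489  -0.51590113]
[ 0.85402559  0.23549629 -0.27297108]
True [0.57073439 0.19526404 0.19510021] [-4.87815019 -1.87571508  8.25498062] 9.5583
```

View pics/crop2.png

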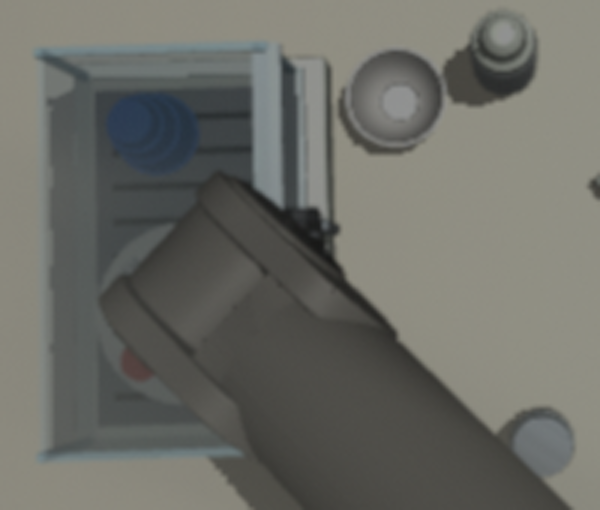

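Both pushes stopped at the same spot (8 N and 18 N), with the handle at crop (333,229), so the panel is at its end stop. Now I open the fingers, straddle the start bar and push the timer's front edge along an arc.

```bash
python3 - <<'E'
from h import *
D=np.pi/180; u=lambda p:np.array([np.cos(p),np.sin(p)]); rt=lambda p:np.array([np.sin(p),-np.cos(p)])
p0,p1=131.9*D,92.0*D; C0=np.array([.636,-.0908]); R=.205; b=.0585; Z=.074
cor=C0+R*rt(p0)
way=[(cor-R*rt(p)-b*u(p),p) for p in np.linspace(p0,p1,8)]
C=cor-R*rt(p1); gap=(.0354*C[0]+.191-C[1])-.0475; print("C after arc",C,"gap",gap,env.nose_length)
way.append((C+(gap-.012)*u(p1)-b*u(p1),p1))
s=C0-.082*u(p0)
env.reach([*s,.25],quat(p0-90*D)); env.grip(.085)
env.movel([*s,.10],.2)
print(env.movel([*s,Z],.05,stop_force=6))
for i,(w,p) in enumerate(way): 
    f=env.movel([*w,Z],.08,rot=quat(p-90*D),stop_force=25)
    if f: print("stop",i,env.get_state()["force"])
st=env.get_state(); print(st["tcp_pos"],st["force"],st["time"],st["opening"])
for n in("scene","top"):
    p,d=camera(n); cv2.imwrite(f"pics/{n}3.png",p); np.savez(f"{n}3.npz",p=p,d=d)
E
```

```text
C after arc [0.58370875 0.03895128] gap 0.12521201261177006 0.0726
False
[0.58189738 0.09327131 0.07397832] [ 0.39745208  0.94044644 -0.00606713] 19.425 0.08505421452314675
```

View pics/scene3.png

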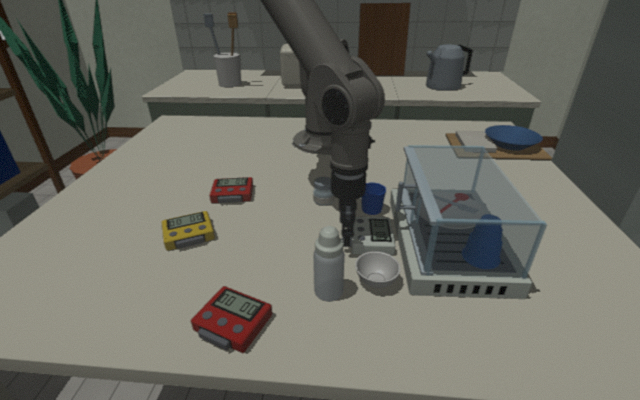

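The timer has turned square to the dryer between bowl and beaker, with its display at about (378,230), a little short of the base. Next: push flush, then press the bar.

```bash
python3 - <<'E'
from h import *
D=np.pi/180; p1=92*D; u=np.array([np.cos(p1),np.sin(p1)])
T=np.array(env.get_state()["tcp_pos"][:2])
f=env.movel([*(T+.035*u),.074],.03,stop_force=12)
st=env.get_state(); F=np.array(st["tcp_pos"][:2]); print("flush",f,F,(F-T)@u,st["force"],st["torque"])
B=F-.035*u
env.movel([*B,.074],.1); env.movel([*B,.11],.1); env.grip(0.0); env.movel([*B,.088],.08)
f=env.movel([*(F+.004*u),.088],.02,stop_force=11)
st=env.get_state(); X=np.array(st["tcp_pos"][:2]); print("press",f,(X-F)@u,st["force"]); env.dwell(.4)
print(env.get_state()["force"],(np.array(env.get_state()["tcp_pos"][:2])-F)@u)
env.movel([*B,.088],.08); env.movel([*(B-.06*u),.25],.2); env.reach([.55,-.2,.3],quat(0.))
for n in("scene","top"):
    p,d=camera(n); cv2.imwrite(f"pics/{n}4.png",p); np.savez(f"{n}4.npz",p=p,d=d)
P=cloud("top",d); print(front(P),env.get_state()["time"])
m=((P[...,2]>.02)&(P[...,2]<.038)&(P[...,0]>.5)&(P[...,0]<.66)&(P[...,1]>.08)&(P[...,1]<.22)).astype(np.uint8)
q=P[m>0]; print(cv2.minAreaRect(q[:,:2].astype(np.float32)*1000))
cv2.imwrite("pics/crop4.png",cv2.resize(p[120:300,130:350],None,fx=3,fy=3,interpolation=cv2.INTER_CUBIC))
E
```

```text
flush True [0.58124641 0.10743332] 0.014141472921555785 [ 0.06186222 -0.01367661  0.01638612] [0.04830087 0.03281556 0.00910912]
press True -0.004579962646321723 [ 0.55166996 -5.48893298  3.3414094 ]
[ 1.43351922 -3.27647295  2.73664672] -0.004503345021580788
(array([0.03504708, 0.19241858]), np.float64(0.41318780872885436), np.float64(0.6883230304532997), 100, np.float64(0.00037751971050786667)) 26.8
((581.567138671875, 160.43252563476562), (155.53396606445312, 105.47361755371094), 1.704782485961914)
```

View pics/crop4.png

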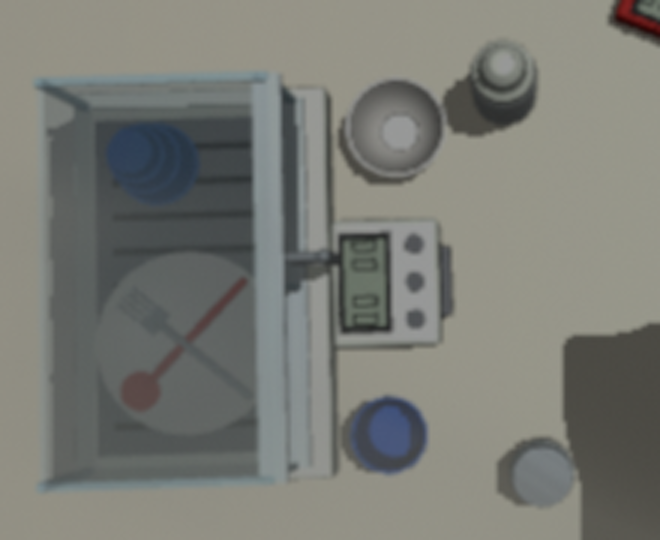

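The timer looks flush, with its back edge at crop u≈335 against the base front at u≈332. The bar is out at (447,282) and the bowl and beaker look undisturbed. The settled press force of 3.3 N is less than the 5.3 N for full travel, though, so I'll press again and hold against a real force, then check flushness numerically.

```bash
python3 - <<'E'
from h import *
D=np.pi/180; p1=92*D; u=np.array([np.cos(p1),np.sin(p1)]); F=np.array([.58125,.10743]); B=F-.035*u
env.reach([*(B-.06*u),.25],quat(p1-90*D)); env.movel([*B,.15],.2); env.movel([*B,.088],.1)
f0=np.array(env.get_state()["force"])[:2]@u
env.movel([*(F-.008*u),.088],.05)
for k in np.arange(-.006,.008,.001):
    env.movel([*(F+k*u),.088],.02,stop_force=30); env.dwell(.15)
    s=env.get_state(); f=f0-np.array(s["force"])[:2]@u; print(round(k,4),round(f,2),((np.array(s["tcp_pos"][:2])-F)@u).round(4))
    if f>10: break
env.dwell(.3)
env.movel([*B,.088],.05); env.movel([*(B-.06*u),.25],.2); env.reach([.55,-.2,.3],quat(0.))
p,d=camera("top"); P=cloud("top",d); k=front(P)[0]; print(k,env.get_state()["time"])
# timer top by brightness at z=.03: front edge/sides; compare pixels
m=(abs(P[...,2]-.030)<.004)&(P[...,0]>.5)&(P[...,0]<.66)&(P[...,1]>.07)&(P[...,1]<.23)
n,l,s,_=cv2.connectedComponentsWithStats(m.astype(np.uint8)); i=1+s[1:,4].argmax(); q=P[l==i]
# front edge of slab outside the bar, row by row
e=[]
for v in range(400):
    w=np.where(l[v]==i)[0]
    if len(w)>10: e.append(P[v,w[-1],:2])
e=np.array(e); print((e*1000).round(0).tolist())
o=e[abs(e[:,0]-np.median(e[:,0]))>.036]; a=np.polyfit(o[:,0],o[:,1],1)
print("front edge",a,"depth front edge->base", np.polyval(k,.58)-np.polyval(a,.58))
z=np.load("top0.npz")
for nm,x,y in(("bowl",261,163),("bottle",298,140),("beaker",260,264),("jar",310,277)):
    A=[im[y-22:y+23,x-22:x+23].astype(np.float32).mean(2) for im in(z["p"],p)]; print(nm,cv2.phaseCorrelate(A[0],A[1],cv2.createHanningWindow((45,45),cv2.CV_32F)))
cv2.imwrite("pics/crop5.png",cv2.resize(p[120:300,130:350],None,fx=3,fy=3,interpolation=cv2.INTER_CUBIC))
E
```

```text
-0.006 4.6 -0.0065
-0.005 5.98 -0.0052
-0.004 6.15 -0.0044
-0.003 6.38 -0.0039
-0.002 8.03 -0.0037
-0.001 11.06 -0.0035
[0.03519577 0.19227141] 35.3583
[[637.0, 122.0], [634.0, 119.0], [632.0, 119.0], [629.0, 119.0], [626.0, 119.0], [624.0, 119.0], [621.0, 119.0], [618.0, 119.0], [616.0, 122.0], [613.0, 121.0], [610.0, 116.0], [608.0, 116.0], [605.0, 119.0], [603.0, 119.0], [600.0, 124.0], [597.0, 119.0], [595.0, 119.0], [592.0, 119.0], [589.0, 114.0], [587.0, 116.0], [584.0, 119.0], [581.0, 119.0], [579.0, 118.0], [576.0, 119.0], [573.0, 121.0], [571.0, 119.0], [568.0, 116.0], [566.0, 113.0], [563.0, 116.0], [560.0, 116.0], [558.0, 116.0], [555.0, 116.0], [552.0, 116.0], [550.0, 116.0], [547.0, 121.0], [545.0, 118.0], [542.0, 118.0], [539.0, 116.0], [537.0, 116.0], [534.0, 115.0], [531.0, 118.0], [529.0, 118.0], [526.0, 134.0]]
front edge [-0.00072134  0.1196718 ] depth front edge->base 0.0934315268595075
bowl ((0.48244168518446173, 0.4508146919337719), 0.9776439093366082)
bottle ((0.5951491471422372, 0.47584516272707233), 0.9666754202195156)
beaker ((0.4215379407157407, 0.5975499748801028), 0.9263510094159915)
jar ((0.28572650142712774, 0.5283088651563155), 0.9214181038185402)
```

View pics/crop5.png

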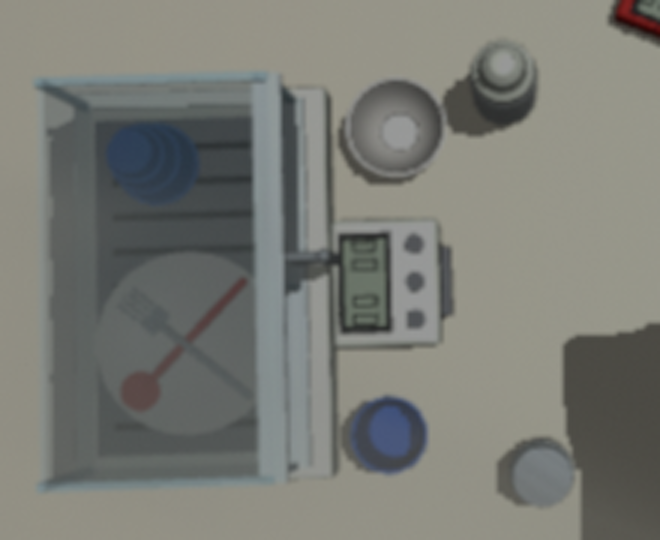

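```bash
python3 -c "
from h import *
print(job.job_done())"
```

```text
the job is handed in; nothing more can be done
None
```

The job is handed in, but I got no verdict back: the panel is shut against its end stop, and the timer sits flush and about square to the dryer's base. I pressed the start bar until it bottomed out (11 N) and let it go. The bowl, beaker, bottle and jar show no measurable shift, and the robot clock last read 35.4 s of the 67 s allowed.

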